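Switch on the large chocolate melter and set its thermostat one click up

TASK

Start the larger of the two chocolate melters: press the push button on its deck fully down, let it come back up, and then, with a fingertip on the top of its knurled thermostat wheel, roll the wheel one click towards the tank so that it rests in the next (middle) detent. Only touch: do not lift, shift or tip the melters or anything else, and leave the smaller melter's controls as they are.

Things in the scene. Friction and masses are not known exactly. Their poses are not given: they have to be found in the camera images.
- melter_large: the LARGER chocolate melter: white, loose on the table, 2 to 3.5 kg. Level deck 100 mm deep, 230 mm wide, 100 mm high faces the robot; behind it an open round tank with steel pan, 190 mm across, rim 126 mm up, its middle 140 mm behind the origin. Origin: on the table right under the wheel's middle; x from deck to tank, y to the left, z up
- melter_large_button (a joint): push button of the large melter, travel in m: 0 is up, 0.006 fully down; springs back up; fully down takes about 4 N
- melter_large_button_top (a point): centre of the top face of the large melter's round black push button (26 mm across, in a grey ring 42 mm across and 12 mm high), on the deck beside the wheel, 87 mm to the melter's +y of it; this top is 22 mm above the deck when up; it is pressed straight down
- melter_large_wheel (a joint): large melter's thermostat wheel, rad; grows as its top rolls towards the tank. Starts in the detent near 0; detents at 0, 0.524, 1.047 (18.3 mm of rim travel apart), let go it snaps to the nearest; the ridge between takes about 2 N along the rim. Its white line sits 30 degrees on the deck's front side of the top at 0, on top at 0.524; three black marks on the deck show the detents
- melter_large_wheel_top (a point): highest point of the large melter's wheel, 107 mm up, fixed to the housing, axes as the melter's. Black knurled wheel 70 mm across, 20 mm wide, axle along y, only the top 7 mm above the deck, between grey curbs that end 3 mm lower than it. It does not sink when pressed; a fingertip pressed here with some 5 N and dragged along x rolls it by friction (coefficient about 0.6)
- melter_small: the SMALLER chocolate melter (leave it alone): white, loose on the table, 2 to 3.5 kg. Level deck 100 mm deep, 160 mm wide, 100 mm high faces the robot; behind it an open round tank with steel pan, 124 mm across, rim 126 mm up, its middle 107 mm behind the origin. Origin: on the table right under the wheel's middle; x from deck to tank, y to the left, z up
- melter_small_button (a joint): push button of the small melter, travel in m: 0 is up, 0.006 fully down; springs back up; fully down takes about 4 N
- melter_small_button_top (a point): centre of the top face of the small melter's round black push button (26 mm across, in a grey ring 42 mm across and 12 mm high), on the deck beside the wheel, 52 mm to the melter's +y of it; this top is 22 mm above the deck when up; it is pressed straight down
- melter_small_wheel (a joint): thermostat wheel of the small melter, rad; built just like the large one's; starts and must stay in its first detent, near 0
- dropper_deck: small amber dropper bottle with black cap, 25 mm across, 48 mm tall, standing on the deck of the large melter on the far side of the wheel from the button; loose; origin at the centre of its foot; leave it standing where it is
- dropper_table: amber dropper bottle, 25 mm across, 55 mm tall, on the table in front of and between the melters; loose; origin at the centre of its foot; leave it
- squeeze_a: white squeeze bottle, 52 mm across, 172 mm tall, at the left side of the table; loose; origin at the centre of its foot; leave it
- squeeze_b: second white squeeze bottle, 52 mm across, 172 mm tall, at the left side; loose; origin at the centre of its foot; leave it
- jug: clear measuring jug with a handle, 90 mm across, 130 mm tall, at the right side; loose; origin at the centre of its foot; leave it
- mug: blue ceramic mug, 80 mm across, 90 mm tall, at the left front; loose; origin at the centre of its foot; leave it
- spatula: kitchen spatula lying on the table at the right front, about 0.25 m long; loose; leave it

How it is judged:
By the outcome, as a careful person would: the job done as asked, in the order asked, and still so for the second after the job is handed in, with the robot touching nothing.
It also fails if it takes over 35 s, if anything falls off the work surface, if the arm or the gripper's body presses on something with over 40 N, if the wrist force passes 120 N, or if a joint passes its speed limit or range.

ROBOT

A 7-joint arm with a two-finger parallel gripper is mounted at the origin on the work surface. World frame = base frame: x ahead of the robot, y to its left, z up, the work surface at z = 0. Lengths are in m, angles in rad, forces in N, time in s.
With the tool pointing down it reaches from about 0.35 to 0.9 m from the base axis. Payload 7.2 kg.
Tool frame: the origin (TCP) lies at the very end of the fingers, on their centre line; the grasp point (between the pads) lies 19 mm behind it; z points along the fingers, y is the line along which they close (so a half turn about z gives the same grasp; the last joint's range is limited). The gripper opens to 88 mm and grips with 3 to 60 N. Pads are 20 mm wide; open, the fingers measure 115 mm over their backs; the gripper's body (75 mm by 178 mm) begins 61 mm behind the grasp point.
Start: joints at [-1.417, 0.411, -0.013, 1.596, 0.006, 1.134, -0.082], TCP at [0.138, 0.61, 0.223] pointing down, gripper open.
Joint ranges: [-2.95, 2.95], [-0.29, 1.99], [-1.47, 1.44], [0.14, 2.54], [-1.03, 4.17], [0.13, 1.85], [-2.86, 2.86]. Speed limits (rad/s): [2.39, 2.39, 3.01, 3.01, 3.14, 3.14, 3.14].

INTERFACE

Orientations are given as a unit quaternion [w, x, y, z].
In Python, from workcell import readout, optics, workorder gives the robot as it stands.
- The arm moves only by the tool servo_tool, never from a script. Its argument "plan" is a list of rows, each a list of 2 entries, a list of its own where there are three numbers: the shift along the tool's x, y, z in mm, then the turn, a rotation vector about the tool's x, y, z in rad. In form: [[[tx, ty, tz], [rx, ry, rz]], ...]. A call has 1 to 12 rows; each row is the pose to reach, as a shift and turn from the pose commanded when the call began, along the tool's axes at that moment; what a row does not reach only later rows make up. A row lasts 1/8 s, in which the tool goes at most 62.5 mm and 10.7 degrees, less where a joint would pass 70% of its speed; a pose out of reach is approached as far as the arm can. A call with a gripper value outside its range is refused whole. "jaw" is the finger opening in mm, from 0 to 87.8, set as the call begins (left out, the last holds). The fingers move at their own pace and stop on an object; the grip force is fixed at half the most. Time passes only in rows, so rows that repeat a pose let the fingers close. It gives the time, the measured TCP pose, the force, the opening and the grip force at its end, in the units of the state.
- readout.get_obs(): the state, without advancing time (a new reading comes with each control period).
- optics.grab_frame(name): name is "side" or "top"; returns (picture, depth): 384x512x3 uint8, blue, green, red; 384x512 float32, m along the optical axis (not along the pixel's ray), 0 where there is no reading.
- optics.calibration(name): a dict with "K" (3x3 intrinsics, pixels), "R" (3x3) and "t" (3): a world point X has camera coordinates R X + t. Camera axes: x right, y down, z forward; pixel columns grow to the right and rows downward; lengths in m; the calibration is good to about 2 mm. A picture is of the moment at which its call begins. calibration takes no time and is no camera call.
- workorder.finish_job(): hands the job in; it is judged then, once.
The state is a dict: "time_s": time; "joint_positions": joint angles; "dq": joint speeds; "effort": joint torques, N m; "tool_pos": TCP position; "eef_rot": TCP orientation; "ft_force": force on the tool from outside, world axes, zero at the start; "moment": the same for the moment, N m; "width": opening from 0.0 (shut) to 1.0 (fully open); "finger_force": force on a finger pad.
Only numpy, scipy, OpenCV 4.12 (cv2) and the standard library are available. Lean on these libraries where they do the work, as an engineer would, in place of code of your own. Each camera call takes 0.05 s, during which the arm holds its last target. There are 200 camera calls.

## Working session

There is one attempt and no reset: what is moved stays moved. The work goes in short steps, Python scripts to look and compute and a tool call to move; the robot and the scene stay as the last step left them, time stands still between calls to the robot, and variables do not carry over. Pictures are saved under pics/ and viewed, at most 10 in all, crops included, and the job is handed in when it is done.

Besides the shell and the picture viewer there is one more tool, called as a command line: name --argument value ..., lists and objects as JSON in quotes. servo_tool: Moves the arm, as the interface text tells. Its arguments: {"type":"object","properties":{"plan":{"type":"array"},"jaw":{"type":"number"}},"required":["plan"]}

```bash
mkdir -p pics
python3 - <<'E'
from workcell import readout, optics
import numpy as np, cv2
for n in("top","side"):
    im,d=optics.grab_frame(n); c=optics.calibration(n)
    cv2.imwrite(f"pics/{n}0.png",im); np.savez(f"{n}0.npz",im=im,d=d,**c)
    print(n,c["K"].round(1).tolist(),c["R"].round(3).tolist(),c["t"].round(3))
o=readout.get_obs(); print({k:np.round(v,3) for k,v in o.items()})
E
```

```text
top [[378.7, 0.0, 252.1], [0.0, 378.7, 192.5], [0.0, 0.0, 1.0]] [[-0.052, -0.999, -0.003], [-0.972, 0.051, -0.228], [0.227, -0.009, -0.974]] [0.014 0.487 1.421]
side [[448.2, 0.0, 261.2], [0.0, 448.2, 195.7], [0.0, 0.0, 1.0]] [[0.958, -0.285, 0.018], [-0.206, -0.734, -0.647], [0.198, 0.617, -0.762]] [-0.428  0.164  1.276]
{'time_s': np.float64(0.1), 'joint_positions': array([-1.417,  0.412, -0.013,  1.597,  0.006,  1.134, -0.082]), 'dq': array([-0.001, -0.001,  0.001, -0.004,  0.   ,  0.002, -0.001]), 'effort': array([ 2.0000e-03, -5.8910e+01,  6.4400e-01, -2.9171e+01, -5.4000e-02,
        1.4000e-02,  0.0000e+00]), 'tool_pos': array([0.137, 0.609, 0.222]), 'eef_rot': array([-0.   ,  0.111,  0.994, -0.001]), 'ft_force': array([ 0.603, -0.529, -0.402]), 'moment': array([-0.002, -0.011, -0.004]), 'finger_force': np.float64(0.0), 'width': np.float64(1.004)}
```

View pics/top0.png

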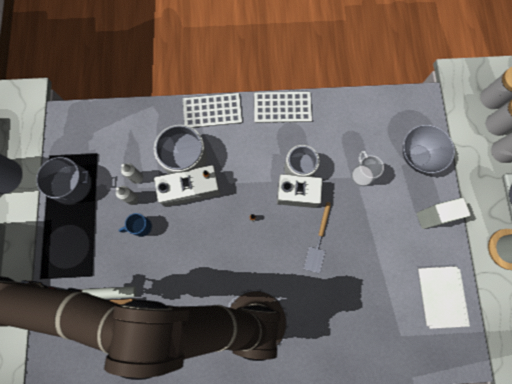

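View pics/side0.png

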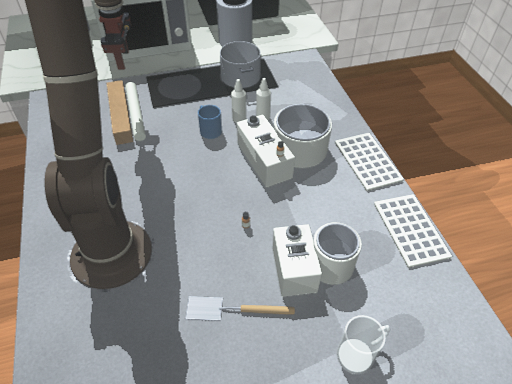

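Top view: the large melter's deck is at about px (186,184), with the tank at (180,148), the button at the left (~(164,187)), the wheel at (186,183) and the dropper at (207,174). The small melter is at (300,189). I'll enlarge both views.

Run:
```python
import numpy as np, cv2
a=np.load("top0.npz")["im"][125:215,110:230]; b=np.load("side0.npz")["im"][90:190,220:340]
A=cv2.resize(a,None,fx=6,fy=6,interpolation=cv2.INTER_CUBIC)[:300*2]
B=cv2.resize(b,None,fx=6,fy=6,interpolation=cv2.INTER_CUBIC)
cv2.imwrite("pics/ctop.png",A); cv2.imwrite("pics/cside.png",B)
```

```text
(no output)
```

View pics/ctop.png

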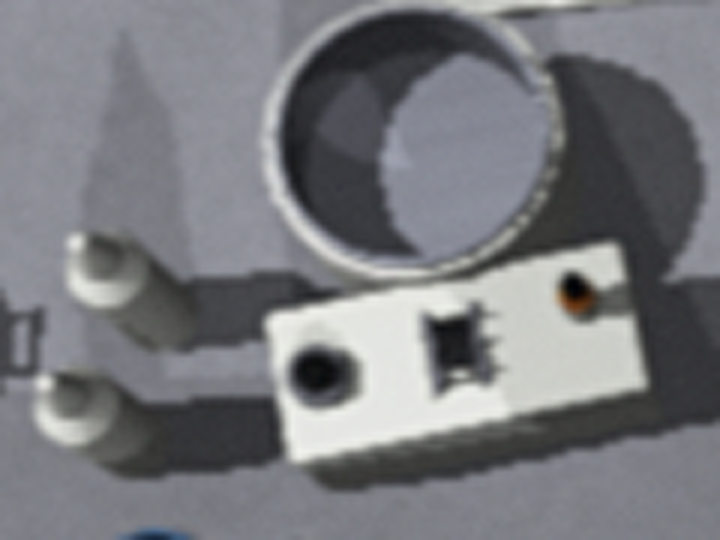

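View pics/cside.png

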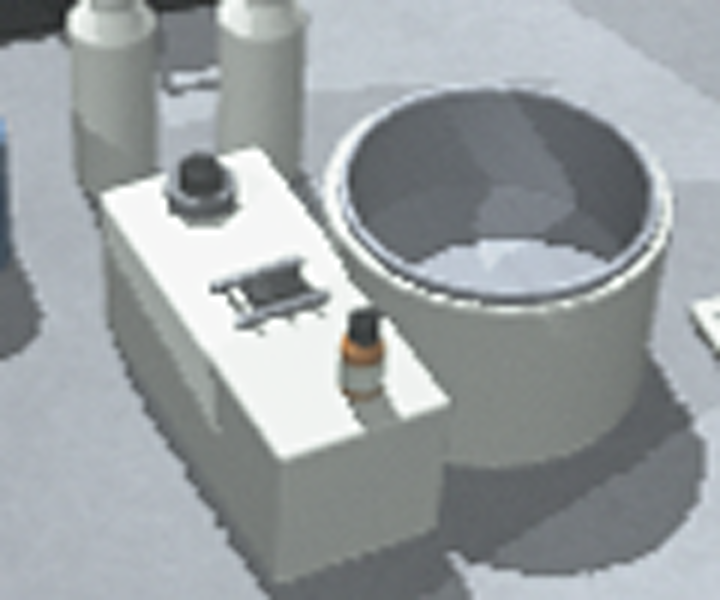

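The top crop shows deck corners at about (265,315), (615,240), (648,387) and (290,463), the button at (322,370) and the wheel at (455,345). The side crop shows corners at (100,192), (258,148), (450,402) and (283,460), the button top at (203,172), the wheel at (272,285) and the dropper at (362,355).

```bash
cat > h.py <<'E'
import numpy as np, cv2
def ray(c,uv,z):
    uv=np.atleast_2d(uv).astype(float); R,t,K=c["R"],c["t"],c["K"]
    d=(np.c_[uv,np.ones(len(uv))]@np.linalg.inv(K).T)@R; o=-R.T@t
    return o+d*((z-o[2])/d[:,2])[:,None]
E
python3 - <<'E'
from h import *
np.set_printoptions(precision=4,suppress=True)
C={n:np.load(n+"0.npz") for n in("top","side")}
off={"top":(110,125),"side":(220,90)}
P={"top":dict(corn=[(265,315),(615,240),(648,387),(290,463)],btn=[(322,370)],whl=[(455,345)]),
 "side":dict(corn=[(100,192),(258,148),(450,402),(283,460)],btn=[(203,172)],whl=[(272,285)])}
for n in C:
    c=C[n]; f=lambda p,z: ray(c,(np.array(p)+.5)/6-.5+np.array(off[n]),z)
    q=f(P[n]["corn"],.1); print(n,q[:,:2].tolist(),"sides",np.linalg.norm(q-np.roll(q,-1,0),axis=1),"ctr",q.mean(0))
    print(" btn",f(P[n]["btn"],.122)[0]," whl",f(P[n]["whl"],.106)[0])
    # bright deck mask
    im=c["im"]; g=im.min(2); x0,y0=off[n]; m=np.zeros(g.shape,np.uint8)
    m[y0:y0+95,x0:x0+115]=(g[y0:y0+95,x0:x0+115]>222)*255
    m=cv2.morphologyEx(m,cv2.MORPH_OPEN,np.ones((2,2)))
    cs,_=cv2.findContours(m,cv2.RETR_EXTERNAL,cv2.CHAIN_APPROX_NONE); k=max(cs,key=cv2.contourArea)[:,0]
    w=ray(c,k,.1)[:,:2]; r=cv2.minAreaRect((w*1000).astype(np.float32)); print(" rect",r)
    # depth of deck plane
    uv=np.argwhere(m>0)[:,::-1]; d=c["d"][uv[:,1],uv[:,0]]
    X=(np.c_[uv,np.ones(len(uv))]@np.linalg.inv(c["K"]).T*d[:,None]-c["t"])@c["R"]; print(" z med",np.median(X[d>0,2]))
    # black button blob, wheel blob on planes
    for nm,z in(("btn",.122),("whl",.106)):
        p=np.array(P[n][nm][0])/6+off[n]; u,v=p.astype(int); 
        mm=(im.max(2)<(50 if nm=="btn" else 95)).astype(np.uint8); _,L,S,ce=cv2.connectedComponentsWithStats(mm)
        l=L[v,u]
        if l: print(" ",nm,S[l],ce[l],ray(c,ce[l],z)[0])
E
```

```text
top [[0.5572388397679918, 0.360913434019337], [0.5954072674856561, 0.13690360468485838], [0.49727961863422776, 0.11877187375136682], [0.4600183865298978, 0.344545012896018]] sides [0.2272 0.0998 0.2288 0.0986] ctr [0.5275 0.2403 0.1   ]
 btn [0.5134 0.3195 0.122 ]  whl [0.5295 0.2392 0.106 ]
 rect ((515.0524291992188, 279.797119140625), (89.70295715332031, 132.54153442382812), 8.822575569152832)
 z med 0.10036780789231659
  btn [159 184   8   6  37] [162.5946 186.5405] [0.5124 0.3219 0.122 ]
  whl [181 177  10  13  77] [185.5974 182.1039] [0.5294 0.2386 0.106 ]
side [[0.46047289230343164, 0.3448252400608771], [0.5567169970023427, 0.35805466575836564], [0.5942575443191531, 0.1348464780633989], [0.49808883930954184, 0.11805698936050768]] sides [0.0971 0.2263 0.0976 0.2299] ctr [0.5274 0.2389 0.1   ]
 btn [0.5134 0.3208 0.122 ]  whl [0.5289 0.2394 0.106 ]
 rect ((528.0792846679688, 234.1043701171875), (98.44580078125, 223.80908203125), 8.907362937927246)
 z med 0.10185297095254996
  whl [261 135  10   6  28] [266.4643 137.3929] [0.5333 0.2367 0.106 ]
```

servo_tool --plan '[[[-20,-9,0],[0,0,-0.03]],[[-65,-30,0],[0,0,-0.08]],[[-115,-53,0],[0,0,-0.13]],[[-165,-76,0],[0,0,-0.18]],[[-215,-99,0],[0,0,-0.23]],[[-265,-122,0],[0,0,-0.28]],[[-315,-145,0],[0,0,-0.33]],[[-365,-168,0],[0,0,-0.386]],[[-410,-189,0],[0,0,-0.386]],[[-430,-198,10],[0,0,-0.386]],[[-430,-198,30],[0,0,-0.386]],[[-430,-198,50],[0,0,-0.386]]]' --jaw 0

```text
time_s: 1.6
tool_pos: [0.5136, 0.3214, 0.1717]
eef_rot: [-0.0, -0.082, 0.997, -0.0]
ft_force: [-0.1, 0.2, -0.8]
width: 0.006
finger_force: 0.0
```

servo_tool --plan '[[[0,0,0],[0,0,0]],[[0,0,0],[0,0,0]]]'

```text
time_s: 1.85
tool_pos: [0.5136, 0.3222, 0.1732]
eef_rot: [0.0, -0.082, 0.997, 0.0]
ft_force: [0.9, 0.3, 0.7]
width: 0.006
finger_force: 0.0
```

Run:
```python
from workcell import readout, optics
from h import *
from scipy.spatial.transform import Rotation as Ro
o=readout.get_obs(); print({k:np.round(o[k],4) for k in("time_s","tool_pos","eef_rot","ft_force","width")})
R=Ro.from_quat(np.roll(o["eef_rot"],-1)).as_matrix(); print(R.round(3))
p=np.array(o["tool_pos"])
for n,t in(("wheel",(.528,.2375,p[2])),("btn",(.5135,.3225,p[2]))): print(n,(R.T@(np.array(t)-p)*1000).round(1))
ims=[]
for n in("top","side"):
    im,d=optics.grab_frame(n); c=optics.calibration(n); q=c["K"]@(c["R"]@p+c["t"]); u,v=(q[:2]/q[2]).astype(int); print(n,u,v)
    ims.append(cv2.resize(im[v-50:v+50,u-60:u+70],None,fx=3,fy=3,interpolation=cv2.INTER_CUBIC))
cv2.imwrite("pics/b1.png",np.hstack(ims))
```

```text
{'time_s': np.float64(1.85), 'tool_pos': array([0.5136, 0.3222, 0.1732]), 'eef_rot': array([ 2.000e-04, -8.200e-02,  9.966e-01,  1.000e-04]), 'ft_force': array([0.8963, 0.3377, 0.7035]), 'width': np.float64(0.0055)}
[[-0.987 -0.164  0.   ]
 [-0.164  0.987  0.   ]
 [-0.     0.    -1.   ]]
wheel [ -0.4 -85.9  -0. ]
btn [0.  0.4 0. ]
top 159 182
side 253 105
```

View pics/b1.png

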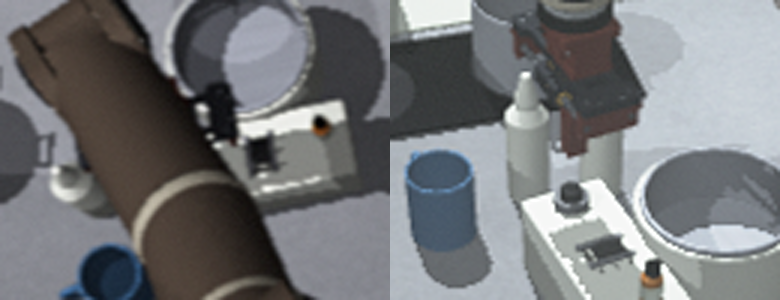

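The right half (side view) shows the closed fingertip at about (575,150), straight above the button at (572,190). The bottles and the tank are clear of the gripper. Next I lower to the button.

servo_tool --plan '[[[0,0,15],[0,0,0]],[[0,0,35],[0,0,0]],[[0,0,45],[0,0,0]],[[0,0,48],[0,0,0]],[[0,0,48],[0,0,0]],[[0,0,48],[0,0,0]]]'

```text
time_s: 2.7
tool_pos: [0.5138, 0.3222, 0.1252]
eef_rot: [0.0, -0.082, 0.997, 0.0]
ft_force: [1.1, 0.3, -0.6]
width: 0.01
finger_force: 0.0
```

servo_tool --plan '[[[0,0,2],[0,0,0]],[[0,0,4],[0,0,0]],[[0,0,6],[0,0,0]],[[0,0,6],[0,0,0]],[[0,0,6],[0,0,0]]]'

```text
time_s: 3.32
tool_pos: [0.5137, 0.3221, 0.1189]
eef_rot: [0.0, -0.082, 0.997, 0.0]
ft_force: [0.5, 0.5, 3.1]
width: 0.006
finger_force: 1.3
```

servo_tool --plan '[[[0,0,2],[0,0,0]],[[0,0,3],[0,0,0]],[[0,0,4],[0,0,0]],[[0,0,4],[0,0,0]],[[0,0,4],[0,0,0]]]'

```text
time_s: 3.95
tool_pos: [0.5138, 0.3222, 0.1162]
eef_rot: [0.001, -0.082, 0.997, 0.0]
ft_force: [-4.0, -1.8, 15.1]
width: 0.009
finger_force: 7.3
```

Full travel is reached: z 0.116 is 6 mm below first contact, and the force is 15 N against the stop. Now I release it, move to the wheel and check.

servo_tool --plan '[[[0,0,-4],[0,0,0]],[[0,0,-12],[0,0,0]],[[0,0,-30],[0,0,0]],[[0,-20,-30],[0,0,0]],[[0,-55,-30],[0,0,0]],[[2,-80,-30],[0,0,0]],[[6,-86,-30],[0,0,0]],[[6,-86,-20],[0,0,0]],[[6,-86,-10],[0,0,0]],[[6,-86,-3],[0,0,0]],[[6,-86,-3],[0,0,0]]]'

```text
time_s: 5.32
tool_pos: [0.5209, 0.2365, 0.1166]
eef_rot: [-0.001, -0.083, 0.997, -0.0]
ft_force: [-0.0, -0.4, -0.0]
width: 0.006
finger_force: 0.0
```

Run:
```python
from workcell import readout, optics
from h import *
o=readout.get_obs(); p=np.array(o["tool_pos"]); print(o["time_s"],p,o["ft_force"])
ims=[]
for n in("top","side"):
    im,d=optics.grab_frame(n); c=optics.calibration(n)
    X=np.array([.528,.2375,.107]); q=c["K"]@(c["R"]@X+c["t"]); u,v=(q[:2]/q[2]).astype(int); print(n,u,v)
    ims.append(cv2.resize(im[v-32:v+32,u-32:u+32],(400,400),interpolation=cv2.INTER_CUBIC))
cv2.imwrite("pics/w1.png",np.hstack(ims))
```

```text
5.325 [0.52091292 0.23649091 0.11657555] [-0.0187806  -0.37982523 -0.04165265]
top 185 182
side 264 137
```

View pics/w1.png

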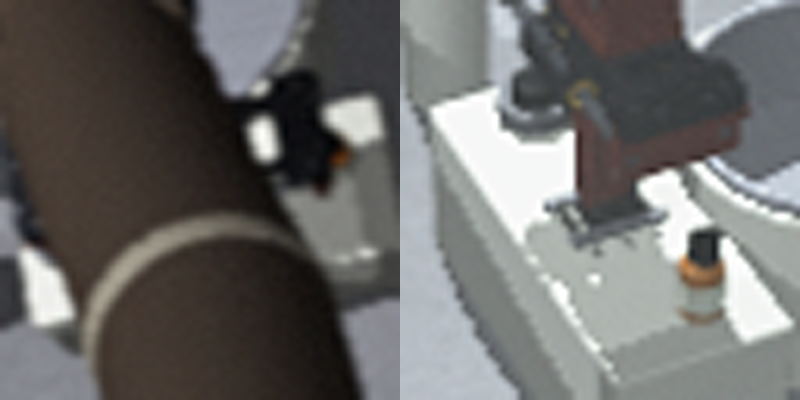

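The button is back up. In the side half the fingertip is centred between the curbs over the wheel, at about (605,205), and the dropper is clear. Now I lower onto the wheel.

servo_tool --plan '[[[0,0,5],[0,0,0]],[[0,0,9],[0,0,0]],[[0,0,9.5],[0,0,0]],[[0,0,9.5],[0,0,0]],[[0,0,9.5],[0,0,0]]]'

```text
time_s: 6.05
tool_pos: [0.5217, 0.2362, 0.1083]
eef_rot: [0.0, -0.082, 0.997, 0.0]
ft_force: [0.4, -0.2, 0.9]
width: 0.006
finger_force: 0.0
```

servo_tool --plan '[[[0,0,1],[0,0,0]],[[0,0,1.5],[0,0,0]],[[0,0,1.5],[0,0,0]],[[0,0,1.5],[0,0,0]]]'

```text
time_s: 6.55
tool_pos: [0.5221, 0.2362, 0.1072]
eef_rot: [0.001, -0.082, 0.997, 0.0]
ft_force: [0.4, -0.4, 6.0]
width: 0.002
finger_force: 2.8
```

servo_tool --plan '[[[0,0,0.2],[0,0,0]],[[-2,0,0.2],[0,0,0]],[[-4,0,0.2],[0,0,0]],[[-6,0,0.2],[0,0,0]],[[-8,0,0.2],[0,0,0]],[[-10,0,0.2],[0,0,0]]]'

```text
time_s: 7.3
tool_pos: [0.5322, 0.2379, 0.1073]
eef_rot: [0.001, -0.082, 0.997, 0.0]
ft_force: [0.5, 0.2, 5.2]
width: 0.01
finger_force: 3.2
```

servo_tool --plan '[[[-2,0,0],[0,0,0]],[[-4,0,0],[0,0,0]],[[-6,0,0],[0,0,0]],[[-7,0,0],[0,0,0]],[[-7,0,0],[0,0,0]]]'

```text
time_s: 7.92
tool_pos: [0.539, 0.2391, 0.1069]
eef_rot: [0.001, -0.082, 0.997, 0.0]
ft_force: [0.9, -0.4, 5.5]
width: 0.006
finger_force: 2.6
```

servo_tool --plan '[[[0,0,-3],[0,0,0]],[[0,0,-15],[0,0,0]],[[0,0,-50],[0,0,0]],[[0,0,-90],[0,0,0]],[[20,40,-110],[0,0,0]],[[70,90,-120],[0,0,0]],[[130,120,-120],[0,0,0]],[[180,150,-120],[0,0,0]],[[220,180,-120],[0,0,0]],[[220,180,-120],[0,0,0]]]'

```text
time_s: 9.18
tool_pos: [0.2876, 0.3826, 0.2273]
eef_rot: [-0.0, -0.086, 0.996, 0.001]
ft_force: [0.6, -0.9, 0.2]
width: 0.007
finger_force: 0.0
```

Run:
```python
from workcell import readout, optics
from h import *
o=readout.get_obs(); print(o["time_s"],o["tool_pos"],o["ft_force"])
ims=[]
for n in("top","side"):
    im,d=optics.grab_frame(n); old=np.load(n+"0.npz"); c=optics.calibration(n)
    X=np.array([.528,.2375,.107]); q=c["K"]@(c["R"]@X+c["t"]); u,v=(q[:2]/q[2]).astype(int)
    ims.append(np.vstack([cv2.resize(i[v-24:v+24,u-32:u+32],(400,300),interpolation=cv2.INTER_CUBIC) for i in(old["im"],im)]))
cv2.imwrite("pics/w2.png",np.hstack(ims))
```

```text
9.175 [0.28759078 0.38263224 0.22726803] [ 0.59629262 -0.90421856  0.17494574]
```

View pics/w2.png

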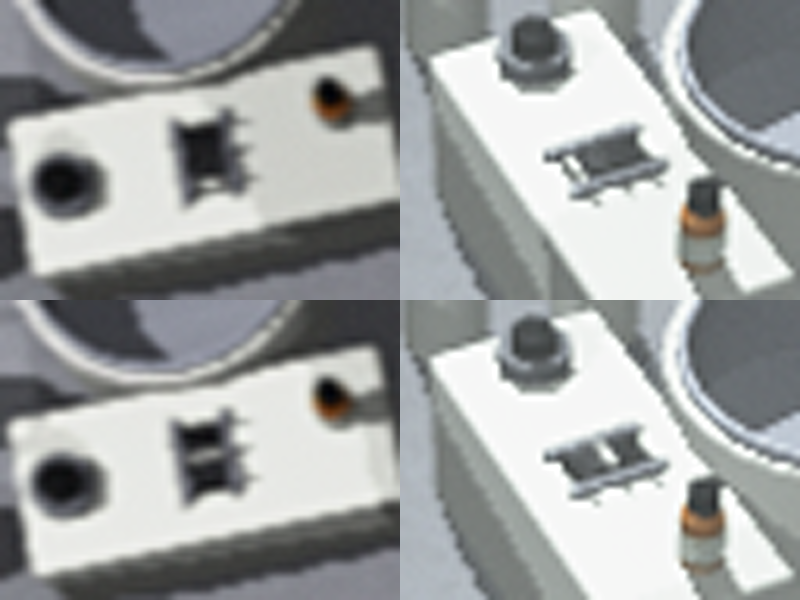

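The after-pictures (bottom row) show the white line on top of the wheel, at (205,455) in the top view and (607,453) in the side view, so it is in the middle detent. The button is up, and the melter and dropper have not moved.

```bash
python3 -c "
from workcell import workorder
print(workorder.finish_job())"
```

```text
the job is handed in; nothing more can be done
None
```

The job is handed in: the large melter's button was pressed fully down and came back up, then its wheel was rolled one click into the middle detent; the last pictures show the melter and the deck dropper where they were.

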